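# Set the gallery's picture wheel to the house

### The arm

A 6-joint arm with a two-finger parallel gripper is mounted at the origin on the work surface. World frame = base frame: x ahead of the robot, y to its left, z up, the work surface at z = 0. Lengths are in m, angles in rad, forces in N, time in s.
With the tool pointing down it reaches from about 0.25 to 0.775 m from the base axis. Payload 4 kg.
Tool frame: the origin (TCP) lies midway between the tips of the shut fingers; the grasp point (between the pads) lies 19 mm behind it; z points along the fingers, y is the line along which they close (so a half turn about z gives the same grasp; the last joint's range is limited). The gripper opens to 94 mm and grips with 3 to 60 N. Pads are 16 mm wide; open, the fingers measure 119 mm over their backs; the gripper's body (75 mm by 177 mm) begins 78 mm behind the grasp point.
Start: joints at [-1.421, 0.087, 1.371, -0, 1.684, -0.103], TCP at [0.138, -0.533, 0.206] pointing down, gripper open.
Joint ranges: [-3.1, 3.1], [-0.76, 2.03], [0.27, 2.55], [-1.08, 4.22], [0.17, 2.65], [-2.57, 2.57]. Speed limits (rad/s): [2.79, 2.79, 3.14, 3.14, 3.14, 3.14].

### API

Orientations are given as [roll, pitch, yaw] about the fixed x, y, z axes, in that order (R = Rz(yaw) Ry(pitch) Rx(roll)).
In Python, from bench import get_obs, snapshot, close_job gives the robot as it stands. The module is installed in compiled form; this text tells all that it offers.
- The arm moves only by the tool drive_tool, never from a script. Its argument "commands" is a list of rows, each a list of 6 numbers: the shift along the tool's x, y, z in units of 0.04 m (1.0 is 0.04 m), then the turn, a rotation vector about the tool's x, y, z in units of 0.1 rad (1.0 is 0.1 rad). In form: [[dx, dy, dz, wx, wy, wz], ...]. A call has 1 to 20 rows; each row shifts and turns the commanded pose from where the row before left it, along the tool's axes as they then stand; what a row does not reach is not made up. A row lasts 1/8 s, in which the tool goes at most 62.5 mm and 10.7 degrees, less where a joint would pass 70% of its speed; a pose out of reach is approached as far as the arm can. A call with a number of a shift or a turn outside -1 to 1 is refused whole. A call with a gripper value outside its range is refused whole. "gripper" is the closure, from 0 (fully open) to 1 (shut), set as the call begins (left out, the last holds). The fingers move at their own pace and stop on an object; the grip force is fixed at half the most. Time passes only in rows, so rows that do not move let the fingers close. It gives the time, the measured TCP pose, the force, the opening and the grip force at its end, in the units of the state.
- get_obs(): the state, without advancing time (a new reading comes with each control period).
- snapshot(name): name is "scene" or "top"; returns a dict with "image" (400x640x3 uint8, blue, green, red), "range_z" (400x640 float32, m along the optical axis (not along the pixel's ray), 0 where there is no reading), "fx", "fy", "cx", "cy" (pixels), "rvec" (rotation vector, rad) and "tvec" (3), from world to camera coordinates, as OpenCV has them. Camera axes: x right, y down, z forward; pixel columns grow to the right and rows downward; lengths in m; the calibration is good to about 2 mm. A picture is of the moment at which its call begins.
- close_job(): hands the job in; it is judged then, once.
The state is a dict: "time": time; "joint_positions": joint angles; "qvel": joint speeds; "joint_torque": joint torques, N m; "tool_pos": TCP position; "ee_rot": TCP orientation; "wrist_force": force on the tool from outside, world axes, zero at the start; "wrist_torque": the same for the moment, N m; "width": finger opening in m; "finger_force": force on a finger pad.
Only numpy, scipy, OpenCV 4.12 (cv2) and the standard library are available. Lean on these libraries where they do the work, as an engineer would, in place of code of your own. Each camera call takes 0.05 s, during which the arm holds its last target. There are 200 camera calls.

### The job

Set the hands-on picture wheel for opening time: with a fingertip, flick the lobed rim that sticks out of the front of its case round by whole clicks, either way, until the picture of the house stands in the little wooden frame, and do not run past it. Leave the case standing where it is, lift nothing, and do not disturb the doll, the bell or the pencil cup.

Things in the scene. Friction and masses are not known exactly. Their poses are not given: they have to be found in the camera images.
- case: White flat box holding the wheel: loose, 3 kg, rubber feet, 182 deep (x) x 250 wide (y) x 43 mm high, clear cover, open front facing the robot. Origin: on the table under the wheel's axis; x to its back, y to its left, z up. Box reaches from x = -58 to 124 mm, y = -125 to 125 mm; the rim sticks out in front over bare table.
- wheel: Plywood wheel lying level, turning about its upright axis. Origin: on the axis at mid thickness; wood from 20 to 35 mm above the table. Disc of radius 76 mm with 8 even finger lobes, 28 mm wide, straight sides, round ends, tips 105 mm from the axis; notches between them are 29 mm deep, about 42 mm wide 90 mm from the axis. Own x axis points to the house picture, z up.
- spindle (a joint): Wheel angle to the case, rad, growing anticlockwise from above. Clicks every pi/4; starts seated at one of clicks 1 to 7; 0 or 2 pi: house in the frame. Turns both ways, no stops. A sprung detent seats it: 3 to 4 N on a lobe's side moves it; past half a click it snaps on by itself to the next, unless a finger is in the way of the lobe behind.
- rim_front (a point): Point fixed to the case, 105 mm in front of the wheel's axis (case -x), 27.5 mm above the table: at every click a lobe's tip lies here, 47 mm out of the case, with a notch on either side of that lobe (notch middles 22.5 degrees round, +-39 mm in case y at 88 mm in front of the axis). Anticlockwise turns carry this lobe towards case -y, clockwise towards +y.
- house (a point): Centre of the house picture on the wheel, 57 mm from the axis, at the height of the cover's top (43 mm). Eight dark pictures, 34 mm, on white paper lie round the wheel 45 degrees apart, tops outwards, all seen through the clear cover. Clockwise from above: house, doll, ball, cart, sailing boat, bear's face, kite, spinning top.
- frame (a point): Centre of the square wooden frame on top of the cover (60 mm outside, 46 mm inside, 6 mm high), at the height of the cover's top, 43 mm above the table; fixed to the case, 57 mm behind the wheel's axis (case +x), opposite the rim that sticks out.
- doll: Bystander: loose blue wooden peg doll, 82 mm high, 42 mm across, standing on the back left corner of the case's cover. Origin: centre of its underside.
- bell: Bystander: loose brass hand bell on the table beside the case, standing on its mouth, 68 mm across, 114 mm high with its wooden handle. Origin: centre of its underside.
- cup: Bystander: loose white cup of pencils on the table beside the case, 72 mm across, 85 mm high, pencils to about 170 mm. Origin: centre of its underside.

How it is judged:
On the way:
1. the fingers push the wheel's rim (contact force between the fingers and wheel above 0.5 N), for 0.1 s.
At the end, for the whole second after the job is handed in: The wheel is at rest, clicked home with the house picture's centre within 6 mm of the middle of the frame, and the case stands flat within 20 mm of where it was (horizontal distance between house and frame below 0.006 m and angular speed of wheel below 0.1 rad/s and linear speed of case below 0.01 m/s and height (world z) of case below 0.005 m and distance of case from where it was at the start of the episode below 0.02 m); the robot touches nothing.
It fails at once if the wheel is run past the house, over to the next click (value of joint spindle below -0.5 rad or value of joint spindle above 6.783 rad).
It fails at once if the case is shoved more than 20 mm, tipped or lifted (distance of case from where it was at the start of the episode above 0.02 m or angle between case's own z axis and vertical above 0.08 rad or height (world z) of case above 0.008 m).
It fails at once if a bystander is moved more than 20 mm, lifted or knocked over (distance of any of doll, bell, cup from where it was at the start of the episode above 0.02 m or angle between any of doll, bell, cup's own z axis and vertical above 0.4 rad).
It also fails if it takes over 56 s, if anything falls off the work surface, if the arm or the gripper's body presses on something with over 40 N, if the wrist force passes 120 N, or if a joint passes its speed limit or range.

## Working session

There is one attempt and no reset: what is moved stays moved. The work goes in short steps, Python scripts to look and compute and a tool call to move; the robot and the scene stay as the last step left them, time stands still between calls to the robot, and variables do not carry over. Pictures are saved under pics/ and viewed, at most 10 in all, crops included, and the job is handed in when it is done.

Besides the shell and the picture viewer there is one more tool, called after "Call:" as name(argument=value, ...), one argument or row to a line, values as JSON. drive_tool: Moves the arm, as the interface text tells. Its arguments: {"type":"object","properties":{"commands":{"type":"array"},"gripper":{"type":"number"}},"required":["commands"]}

```bash
mkdir -p pics
cat > h.py <<'E'
import numpy as np,cv2
from bench import *
def w(s,u,v,z):
    R=cv2.Rodrigues(np.array(s["rvec"],float))[0];t=np.array(s["tvec"],float).ravel()
    d=R.T@np.array([(u-s["cx"])/s["fx"],(v-s["cy"])/s["fy"],1]);c=-R.T@t
    return (c+d*(z-c[2])/d[2])[:3]
def p(s,X):
    R=cv2.Rodrigues(np.array(s["rvec"],float))[0]
    q=R@np.array(X)+np.array(s["tvec"],float).ravel()
    return q[0]/q[2]*s["fx"]+s["cx"],q[1]/q[2]*s["fy"]+s["cy"]
E
python3 - <<'E'
from h import *
for n in("scene","top"):
    s=snapshot(n);cv2.imwrite(f"pics/{n}0.png",s["image"])
    R=cv2.Rodrigues(np.array(s["rvec"],float))[0];print(n,-R.T@np.array(s["tvec"]).ravel(),s["fx"])
o=get_obs();print(o["tool_pos"],o["ee_rot"],o["width"],o["time"])
E
```

```text
scene [1.10385415 0.445533   0.82267848] 403.14843461671717
top [0.41822731 0.03263779 1.01268039] 388.87052456941655
[ 0.13748431 -0.53202335  0.20441751] [-3.13958367e+00 -1.85734038e-04  2.52822166e-01] 0.09380814646089351 0.1
```

View pics/top0.png

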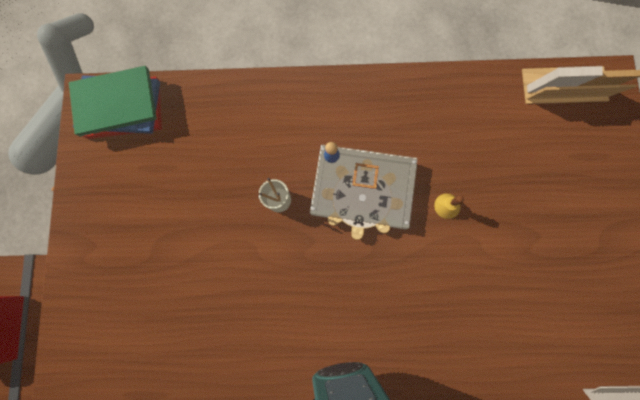

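View pics/scene0.png

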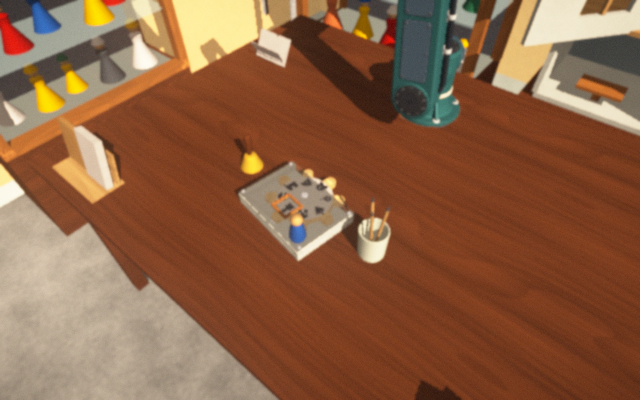

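The top view shows the case with its rim towards the robot: wheel centre near (362,198), frame near (367,177), front lobe at (357,232). The cup is at (274,195), the bell at (447,206) and the doll at (331,152). I'll enlarge the case next.

Run:
```python
from h import *
s=snapshot("top");im=np.mean([snapshot("top")["image"] for _ in range(4)],0).astype(np.uint8)
c=im[140:245,300:425];cv2.imwrite("pics/crop.png",cv2.resize(c,None,fx=5.6,fy=5.6,interpolation=cv2.INTER_CUBIC))
a=w(s,362,198,.043);f=w(s,367,177,.043);t=w(s,357.5,236,.0275)
print(a,f,t,np.linalg.norm(a-f),np.degrees(np.arctan2(*(f-a)[1::-1])))
print("corners",[w(s,u,v,.043).round(3) for u,v in((321,147),(417,157),(408,229),(311,213))])
print("cup",w(s,274,192,.08),"bell",w(s,447,207,.03))
```

```text
[ 0.59238989 -0.03368473  0.043     ] [ 0.64646599 -0.04837787  0.043     ] [ 0.49794193 -0.01986655  0.0275    ] 0.05603670756032393 -15.200985011173124
corners [array([0.73 , 0.068, 0.043]), array([ 0.696, -0.178,  0.043]), array([ 0.511, -0.145,  0.043]), array([0.557, 0.096, 0.043])]
cup [0.60628385 0.18376442 0.08      ] bell [ 0.56598918 -0.24862258  0.03      ]
```

View pics/crop.png

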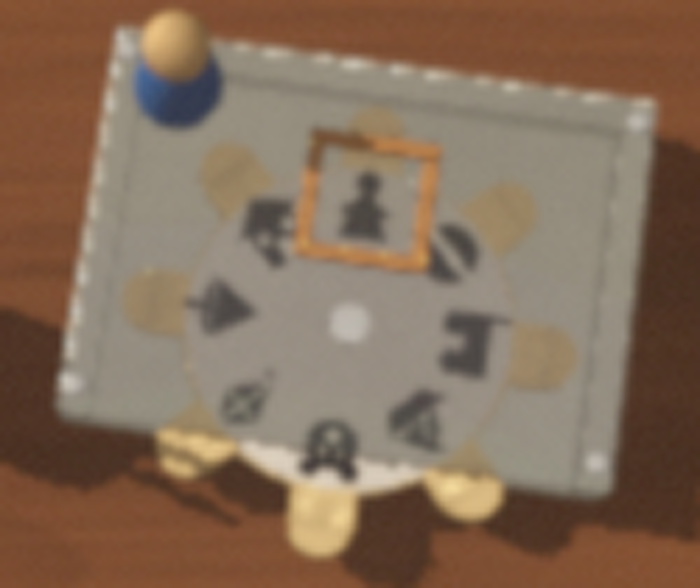

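The frame holds the doll picture (crop 367,205), and the house is one step anticlockwise of it at (270,230). So one clockwise click is needed: push the front lobe (crop 320,525) towards case +y from the notch on its right.

```bash
cat >> h.py <<'E'
def case():
    s=snapshot("top");k=lambda x,y,z:w(s,300+x/5.6,140+y/5.6,z)
    return s,k
E
python3 - <<'E'
from h import *
s,k=case()
a=k(349,323,.043)[:2];f=k(367,201,.046)[:2];t=k(320,558,.03)[:2]
e1=k(60,412,.043)-k(610,493,.043);e2=k(122,30,.043)-k(653,100,.043)
print(a,f,t,np.linalg.norm(f-a),np.linalg.norm(t-a),np.linalg.norm(f-t))
for d in(e1,e2):print("yaw edge",np.degrees(np.arctan2(-d[0],d[1])),np.linalg.norm(d))
x=f-t;psi=np.arctan2(x[1],x[0]);print("yaw",np.degrees(psi))
u=x/np.linalg.norm(x);A=(f-57e-3*u+t+105e-3*u)/2;print("axis",A)
v=np.array([-u[1],u[0]])
for q in((-.093,-.039),(-.093,.039),(-.093,0)):print(q,A+q[0]*u+q[1]*v)
E
```

```text
[ 0.59319433 -0.03452516] [ 0.64875016 -0.04452427] [ 0.48860276 -0.01852228] 0.05644849710353327 0.1058087369914553 0.16224455156936504
yaw edge -9.840112934089781 0.24761403821894165
yaw edge -9.522017820432632 0.24584365161563937
yaw -9.222230609204304
axis [ 0.59236624 -0.03536962]
(-0.093, -0.039) [ 0.49431804 -0.05896094]
(-0.093, 0.039) [0.50681864 0.01803084]
(-0.093, 0) [ 0.50056834 -0.02046505]
```

Call:
drive_tool(
  commands=[
    [0,0,0,0,0,-1],
    [0,0,0,0,0,-1],
    [0,0,0,0,0,-1],
    [0,0,0,0,0,-1],
    [0,0,0,0,0,-1],
    [0,0,0,0,0,-1],
    [0,0,0,0,0,-1],
    [0,0,0,0,0,-1],
    [0,0,0,0,0,-1],
    [0,0,0,0,0,-1],
    [0,0,0,0,0,-1],
    [0,0,0,0,0,-0.6],
    [0,0,0,0,0,0],
  ],
  gripper=1,
)

```text
time: 2.02
tool_pos: [0.1375, -0.5325, 0.2055]
ee_rot: [3.142, 0.0, 1.412]
wrist_force: [0.1, -1.2, -0.4]
width: 0.0007
finger_force: 0.0
```

Call:
drive_tool(
  commands=[
    [0.873,0.462,0,0,0,0],
    [0.873,0.462,0,0,0,0],
    [0.873,0.462,0,0,0,0],
    [0.873,0.462,0,0,0,0],
    [0.873,0.462,0,0,0,0],
    [0.873,0.462,0,0,0,0],
    [0.873,0.462,0,0,0,0],
    [0.873,0.462,0,0,0,0],
    [0.873,0.462,0,0,0,0],
    [0.873,0.462,0,0,0,0],
    [0.873,0.462,0,0,0,0],
    [0.873,0.462,0,0,0,0],
    [0.873,0.462,0,0,0,0],
    [0.873,0.462,0,0,0,0],
    [0.873,0.462,0,0,0,0],
    [0,0,0,0,0,0],
    [0,0,0,0,0,0],
  ],
)

```text
time: 4.15
tool_pos: [0.4934, -0.0593, 0.2054]
ee_rot: [-3.141, 0.001, 1.412]
wrist_force: [-0.3, -0.5, -0.5]
width: 0.0009
finger_force: 0.0
```

Call:
drive_tool(
  commands=[
    [0,0,0.8,0,0,0],
    [0,0,0.8,0,0,0],
    [0,0,0.8,0,0,0],
    [0,0,0.8,0,0,0],
    [0,0,0.3,0,0,0],
    [0,0,0.3,0,0,0],
    [0,0,0.3,0,0,0],
    [0,0,0.3,0,0,0],
    [0,0,0.3,0,0,0],
    [0,0,0,0,0,0],
    [0,0,0,0,0,0],
  ],
)

```text
time: 5.52
tool_pos: [0.494, -0.0589, 0.0177]
ee_rot: [3.141, 0.0, 1.413]
wrist_force: [-0.5, 0.3, 0.1]
width: 0.0004
finger_force: 0.0
```

Run:
```python
from h import *
s=snapshot("scene");c=s["image"][120:280,200:420];cv2.imwrite("pics/s1.png",cv2.resize(c,None,fx=3.6,fy=3.6,interpolation=cv2.INTER_CUBIC))
```

```text
(no output)
```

View pics/s1.png

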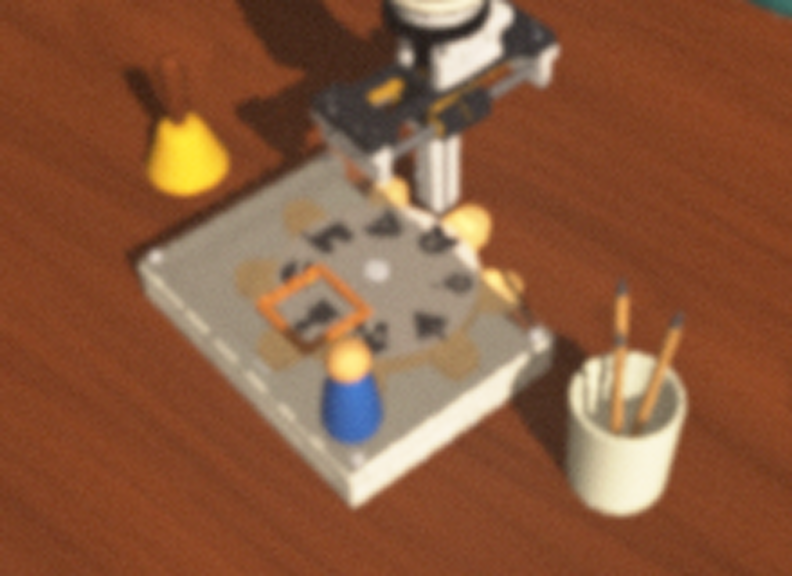

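The fingertip stands in the notch (crop 437,195) between the front lobe (470,225) and the next one (395,190), and the gripper body is clear of everything. Pushing now.

Call:
drive_tool(
  commands=[
    [0,0,0.1,0,0,0],
    [0.1,0,0,0,0,0],
    [0.1,0,0,0,0,0],
    [0.1,0,0,0,0,0],
    [0.1,0,0,0,0,0],
    [0.1,0,0,0,0,0],
    [0.1,0,0,0,0,0],
    [0.1,0,0,0,0,0],
    [0.1,0,0,0,0,0],
  ],
)

```text
time: 6.7
tool_pos: [0.4983, -0.027, 0.0133]
ee_rot: [-3.141, -0.0, 1.413]
wrist_force: [-2.6, -2.4, 0.3]
width: 0.0003
finger_force: 1.5
```

Call:
drive_tool(
  commands=[
    [0.1,0,0,0,0,0],
    [0.1,0,0,0,0,0],
    [0.1,0,0,0,0,0],
    [0.1,0,0,0,0,0],
    [0.1,0,0,0,0,0],
    [0.1,0,0,0,0,0],
    [0.1,0,0,0,0,0],
    [0.1,0,0,0,0,0],
    [0.1,0,0,0,0,0],
    [0.1,0,0,0,0,0],
    [0,0,0,0,0,0],
    [0,0,0,0,0,0],
  ],
)

```text
time: 8.2
tool_pos: [0.505, 0.0121, 0.0134]
ee_rot: [-3.141, 0.0, 1.413]
wrist_force: [-0.2, -0.2, 0.1]
width: 0.0002
finger_force: 0.0
```

Run:
```python
from h import *
s=snapshot("scene");c=s["image"][120:280,200:420];cv2.imwrite("pics/s2.png",cv2.resize(c,None,fx=3.6,fy=3.6,interpolation=cv2.INTER_CUBIC))
```

```text
(no output)
```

View pics/s2.png

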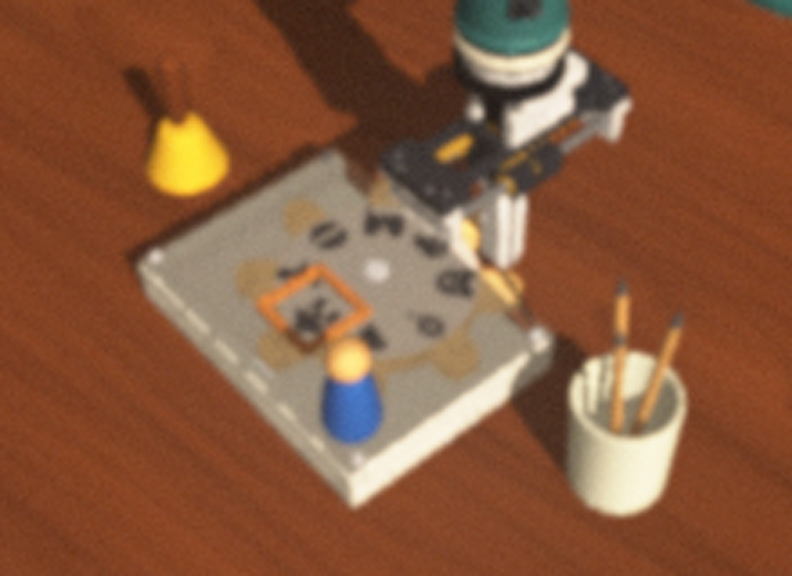

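The wheel has clicked on by one, the house is now in the frame (crop 315,312), and the finger reads no force. Withdrawing straight up, then away towards the robot.

Call:
drive_tool(
  commands=[
    [0,0,-0.2,0,0,0],
    [0,0,-0.5,0,0,0],
    [0,0,-1,0,0,0],
    [0,0,-1,0,0,0],
    [0,0,-1,0,0,0],
    [0,-1,-1,0,0,0],
    [0,-1,0,0,0,0],
    [0,-1,0,0,0,0],
    [0,-1,0,0,0,0],
    [0,0,0,0,0,0],
    [0,0,0,0,0,0],
  ],
)

```text
time: 9.62
tool_pos: [0.3476, 0.0373, 0.2021]
ee_rot: [3.14, -0.0, 1.413]
wrist_force: [-0.7, 0.2, 0.6]
width: 0.0005
finger_force: 0.0
```

Run:
```python
from h import *
im=np.mean([snapshot("top")["image"] for _ in range(4)],0).astype(np.uint8)
cv2.imwrite("pics/crop2.png",cv2.resize(im[140:245,300:425],None,fx=5.6,fy=5.6,interpolation=cv2.INTER_CUBIC))
```

```text
(no output)
```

View pics/crop2.png

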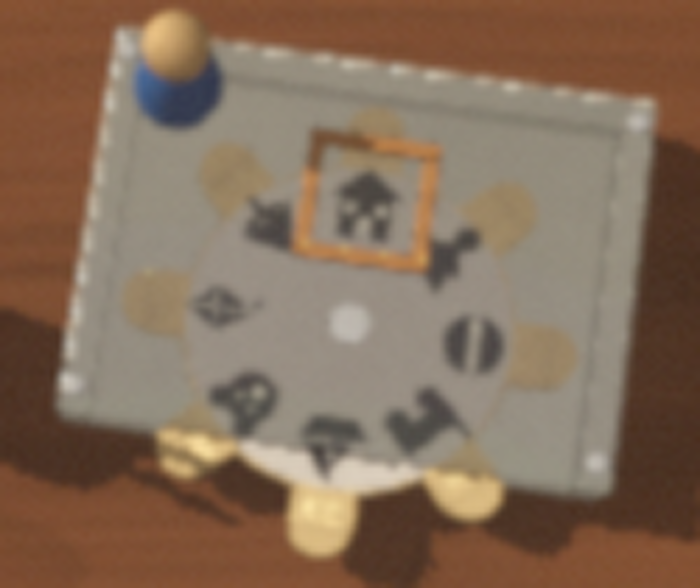

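The house is centred in the frame (crop 367,205), and the case and doll have not moved.

```bash
python3 -c "
from bench import *
print(close_job())"
```

```text
the job is handed in; nothing more can be done
None
```

The wheel was turned one click clockwise, the house picture stands centred in the frame, nothing else was visibly disturbed, and the job is handed in; no verdict was returned.

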